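Undo the cream separator's drum nut and hold it over the bowl

TASK

The cream separator's drum stands in its bench holder, ready to be taken apart for washing. Unscrew the round nut on top of it: you cannot tell by looking whether this maker cut the thread left- or right-handed, so try it one way and, if it comes up hard, the other; then run it right off and lift it away. Finish while still holding the nut level, open side down, in the air just over the white bowl so that any drips fall into it, without the nut touching the bowl, and leave the bowl and the other things on the bench where they are.

Things in the scene. Friction and masses are not known exactly. Their poses are not given: they have to be found in the camera images.
- nut: The drum nut: a round knurled steel cap nut, 50 mm diameter, 32 mm high, 0.13 to 0.25 kg, screwed down on the spindle at the very top of the drum. Origin: centre of its underside, z up along its axis. Grip it on its side, at any yaw. The hollow under it is 38 mm wide and 26 mm deep and the spindle reaches 25 mm into it: lift it at least 30 mm before moving it sideways.
- nut_grip (a point): On the nut's axis, 18 mm above its underside. Turned the loosening way the nut rubs with about 0.12 N m, climbs 2 to 3 mm and is off the thread after 2.4 rad (140 degrees, so usually two grips); then it lifts straight off. Till then it cannot be pulled up; before any turning it has 1 mm of play. Past 3.2 rad it turns no further.
- spindle (a point): Centre of the nut's seat, 118 mm above the drum's origin, on the axis, z up; fixed with the drum. The spindle's thread is left- or right-handed at random, a new draw every run, with nothing to see. Turned the tightening way the nut comes up hard within 0.1 rad, and a light grip (20 N) then slips round it at about 0.4 to 1 N m.
- drum: The separator drum in its bench holder, fixed to the bench and unable to turn: grey holder foot 130 mm wide, aluminium drum 102 mm wide. Its cone cover narrows to a neck 43 mm wide and 12 mm high under the nut; 25 mm below the nut's underside it is 62 mm wide, 48 mm below 95 mm. Origin: centre of the holder's underside on the bench, z up; any yaw.
- bowl: The white ceramic bowl, loose on the bench, 150 mm wide at the rim, 62 mm high. Origin: centre of its underside, z up.
- bowl_rim (a point): The centre of the bowl's mouth, at the height of its rim, 62 mm above the bench.
- jack_handle: Calving jack handle, bystander: ratchet lever with a black plastic grip, about 335 mm long, lying along its x axis; origin on its underside near the middle of its length.
- shackle: Steel shackle, bystander: about 55 mm by 60 mm, lying flat; origin near its middle on the bench.
- socket_wrench: Chrome socket wrench, bystander: 225 mm long along its x axis, socket pointing up, 51 mm high there; origin on the bench below its handle.
- brush: Silicone brush, bystander: 200 mm long along its x axis, bristles up, 29 mm high; origin on the bench under its handle.
There are look-alikes about, which are no part of the job. Of the things shaped like the nut, the steel one is meant. There is more than one size of the bowl; the job needs the larger.

How it is judged:
By the outcome, as a careful person would: the job done as asked, in the order asked, and still so for the second after the job is handed in, while the arm keeps its last pose, push and grip.
It also fails if it takes over 51 s, if anything falls off the work surface, if the arm or the gripper's body presses on something with over 40 N, if the wrist force passes 120 N, or if a joint passes its speed limit or range.

ROBOT

A 6-joint arm with a two-finger parallel gripper is mounted at the origin on the work surface. World frame = base frame: x ahead of the robot, y to its left, z up, the work surface at z = 0. Lengths are in m, angles in rad, forces in N, time in s.
With the tool pointing down it reaches from about 0.275 to 1 m from the base axis. Payload 8.4 kg.
Tool frame: the origin (TCP) lies on the centre line of the jaws, within the pads' length; the fingertips stand 17 mm ahead of it and the grasp point (between the pads) lies 2 mm behind it (bot.tcp_to_tips is the y of the fingertips in the tool frame, in m); y points along the fingers, z is the direction in which the jaws open and shut, and the axes are right-handed (so a half turn about y gives the same grasp; the last joint's range is limited). The gripper opens to 85 mm and grips with 20 to 120 N. Pads are 22 mm wide; open, the fingers measure 114 mm over their backs; the gripper's body (76 mm by 85 mm) begins 54 mm behind the grasp point. The pads swing forward as they close: fully open they stand 13 mm farther back than shut.
Start: joints at [1.216, 0.353, 1.633, -0, 1.155, -0.002], TCP at [0.216, 0.587, 0.248] pointing down, gripper open.
Joint ranges: [-2.63, 2.63], [-0.92, 2.1], [0.06, 2.66], [-1.3, 4.44], [0, 2.69], [-3.02, 3.02]. Speed limits (rad/s): [2.22, 2.22, 2.79, 3.14, 3.14, 3.14].

INTERFACE

Orientations are given as a unit quaternion [x, y, z, w].
In Python, from workcell import bot, hand, kinematics, get_obs, vision, hand_in gives the robot as it stands. The module is installed in compiled form; this text tells all that it offers. Calls block until the motion is done:
- bot.reach(position, orientation): joint-space move of the TCP to a pose.
- bot.servo_line(position, ori=None, velocity=0.15): straight line of the TCP; ori=None keeps the orientation; velocity is the mean speed in m/s.
- bot.goto_joints(angles): joint-space move.
- hand.move_gripper(opening, strength=None): finger opening in m; strength is the grip in N (None keeps the last); returns when the fingers have stopped.
- bot.dwell(seconds).
- kinematics.solve_ik(position, orientation): joint angles nearest the present ones, or None.
- get_obs(): the state.
- vision.read_camera(name): name is "scene" or "top" or "wrist"; returns a dict with "frame" (384x512x3 uint8, red, green, blue), "intrinsics" (3x3 intrinsics, pixels), "view" (4x4, takes a point from world to camera coordinates). Camera axes: x right, y down, z forward; pixel columns grow to the right and rows downward; lengths in m; the calibration is good to about 2 mm. A picture is of the moment at which its call begins. There is no depth.
A pose or a line that the arm cannot do raises bot.IKError and nothing moves.
- hand_in(): hands the job in, once; it reports no verdict.
The state is a dict: "time_s": time; "joint_pos": joint angles; "joint_vel": joint speeds; "joint_efforts": joint torques, N m; "position": TCP position; "orientation": TCP orientation; "wrist_force": force on the tool from outside, world axes, zero at the start; "ft_torque": the same for the moment, N m; "gripper_width": finger opening in m.
Only numpy, scipy, OpenCV 4.12 (cv2) and the standard library are available. Lean on these libraries where they do the work, as an engineer would, in place of code of your own. Each camera call takes 0.05 s, during which the arm holds its last target. There are 200 camera calls.

## Working session

There is one attempt and no reset: what is moved stays moved. The work goes in short steps, each a Python script; the robot and the scene stay as the last script left them, time stands still between calls to the robot, and variables do not carry over. Pictures are saved under pics/ and viewed, about 8 in all and at most 12, crops included, and the job is handed in when it is done.

```bash
mkdir -p pics; python3 - <<'E'
from workcell import vision,get_obs
import cv2,pickle
d={}
for n in("scene","top"):
    r=vision.read_camera(n); d[n]=r; cv2.imwrite(f"pics/{n}0.png",cv2.resize(r["frame"][:,:,::-1],None,fx=1.5,fy=1.5))
    print(n,r["intrinsics"].tolist(),r["view"].round(3).tolist())
pickle.dump(d,open("d.pkl","wb"));o=get_obs();print(o["time_s"],o["orientation"],bot.tcp_to_tips if 0 else "")
E
```

```text
scene [[399.1390991634008, 0.0, 253.99870376262652], [0.0, 399.1390991634008, 191.50936524766135], [0.0, 0.0, 1.0]] [[0.322, 0.947, 0.008, -0.215], [0.605, -0.199, -0.771, -0.246], [-0.729, 0.253, -0.636, 1.531], [0.0, 0.0, 0.0, 1.0]]
top [[445.5921220261367, 0.0, 256.9755083181479], [0.0, 445.5921220261367, 197.42388962785188], [0.0, 0.0, 1.0]] [[0.024, -1.0, -0.016, 0.031], [-0.999, -0.023, -0.048, 0.556], [0.047, 0.017, -0.999, 1.307], [0.0, 0.0, 0.0, 1.0]]
0.1 [ 0.69657976 -0.12418505  0.12402584 -0.69568118]
```

View pics/scene0.png

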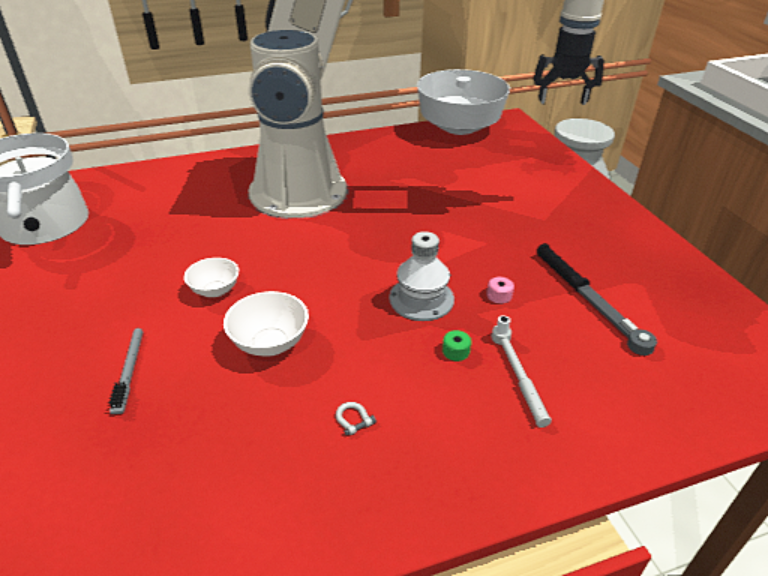

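View pics/top0.png

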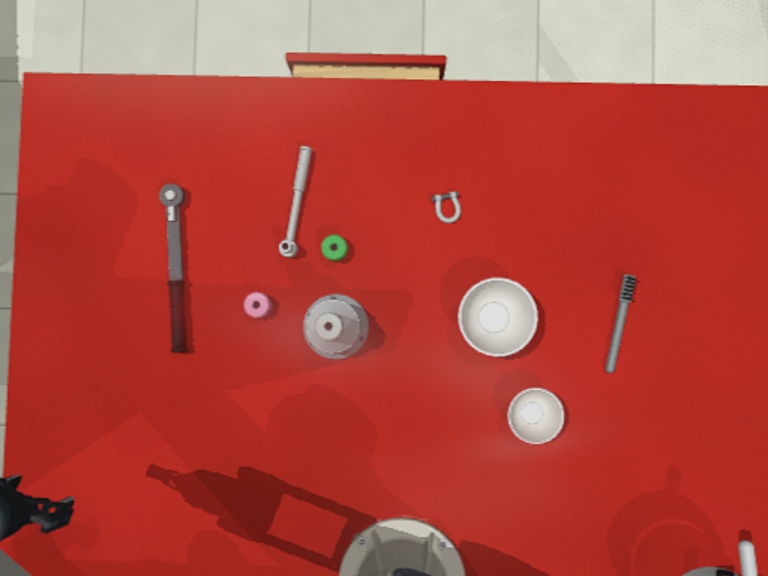

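Scene/top pictures show three nut-shaped things (top-picture px): pink (257,305), green (334,247) and steel on the drum (329,326). The steel one is meant. There are two bowls, at (498,317) and (536,416), and the first is the larger. I'll measure both and confirm in a crop.

```bash
cat > h.py <<'E'
import numpy as np,cv2
def ray(r,uv,z):
    V=r["view"];R=V[:3,:3];c=-R.T@V[:3,3]
    d=R.T@np.linalg.solve(r["intrinsics"],[uv[0],uv[1],1.]); return c+d*(z-c[2])/d[2]
def proj(r,p):
    q=r["intrinsics"]@(r["view"]@[*p,1.])[:3]; return q[:2]/q[2]
E
python3 - <<'E'
import pickle,cv2,numpy as np
from h import *
d=pickle.load(open("d.pkl","rb"))
for n in d:
    f=d[n]["frame"];hsv=cv2.cvtColor(f,cv2.COLOR_RGB2HSV)
    m=cv2.inRange(hsv,(0,0,120),(180,70,255))
    for c in cv2.findContours(m,cv2.RETR_EXTERNAL,cv2.CHAIN_APPROX_NONE)[0]:
        if cv2.contourArea(c)>600:
            e=cv2.fitEllipse(c);print(n,np.round(e[0],1),np.round(e[1],1),"z.062",ray(d[n],e[0],.062).round(4))
t=d["top"];s=d["scene"]
a=cv2.resize(t["frame"][190:245,190:260],None,fx=6,fy=6,interpolation=cv2.INTER_CUBIC)
b=cv2.resize(s["frame"][150:215,255:325],None,fx=6,fy=6,interpolation=cv2.INTER_CUBIC)
a=cv2.copyMakeBorder(a,0,60,0,0,0)
cv2.imwrite("pics/crop1.png",np.hstack([a,b])[:,:,::-1])
E
```

```text
scene [452.1 347.5] [ 52.5 106.8] z.062 [1.0753 0.2675 0.062 ]
scene [177.1 214.8] [41.7 55.4] z.062 [ 0.5325 -0.1703  0.062 ]
scene [140.8 184. ] [25.  35.3] z.062 [ 0.3692 -0.2464  0.062 ]
scene [283.1 190. ] [35.2 41.6] z.062 [0.5237 0.1366 0.062 ]
scene [110.9 121.2] [ 76.  243.4] z.062 [-0.0335 -0.3067  0.062 ]
scene [246.4  79.8] [10.6 92.1] z.062 [-0.2229  0.2676  0.062 ]
scene [487.3  57.6] [45.1 75.1] z.062 [-0.1105  1.4631  0.062 ]
scene [146.1  43.2] [ 90.7 314. ] z.062 [-0.8061 -0.0866  0.062 ]
top [267.3 378.8] [60.3 73.2] z.062 [0.0456 0.0023 0.062 ]
top [356.9 277. ] [36.3 36.8] z.062 [ 0.3352 -0.2436  0.062 ]
top [222.  217.4] [39.2 42.9] z.062 [0.4937 0.1417 0.062 ]
top [331.5 211. ] [51.6 52.1] z.062 [ 0.5194 -0.1693  0.062 ]
top [223.2  47.9] [127.5 520.3] z.062 [0.9854 0.152  0.062 ]
```

View pics/crop1.png

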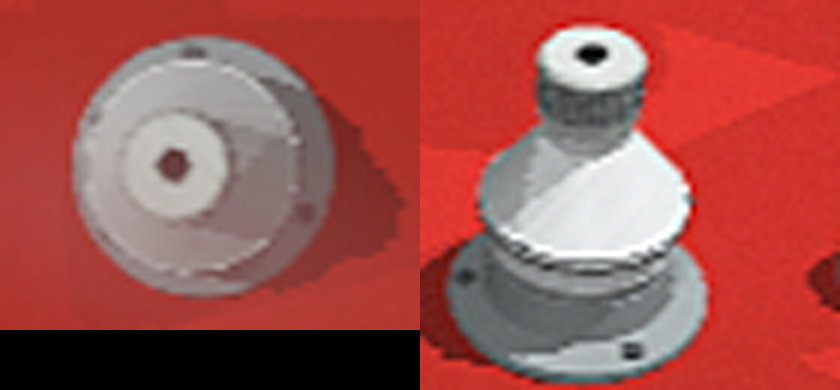

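```bash
cat >> h.py <<'E'
from scipy.spatial.transform import Rotation as Ro
def down(yaw): # jaw (tool z) direction at yaw, tool y down
    z=np.array([np.cos(yaw),np.sin(yaw),0]);y=np.array([0,0,-1.]);return Ro.from_matrix(np.c_[np.cross(y,z),y,z]).as_quat()
def jaw(q): z=Ro.from_quat(q).as_matrix()[:,2]; return np.arctan2(z[1],z[0])
E
python3 - <<'E'
import pickle
from h import *
from workcell import bot,hand,kinematics,get_obs,vision
d=pickle.load(open("d.pkl","rb"))
a=ray(d["top"],(219.2,217),.15);b=ray(d["scene"],(283.4,159),.15);print(a,b)
p=(a+b)/2;o=get_obs()
print("base",ray(d["top"],(0,0),0)[:0])
yaw=jaw(o["orientation"])+np.arctan2(p[1],p[0])-o["joint_pos"][0]
print("yaw",yaw,bot.tcp_to_tips)
bot.reach([p[0],p[1],.25],down(yaw))
o=get_obs();print(o["time_s"],o["position"],o["joint_pos"],o["wrist_force"],o["ft_torque"])
r=vision.read_camera("wrist");pickle.dump(r,open("w.pkl","wb"))
im=r["frame"][:,:,::-1].copy();print("proj",proj(r,[p[0],p[1],.15]))
cv2.imwrite("pics/w1.png",im)
E
```

```text
[0.49457423 0.14094474 0.15      ] [0.49595879 0.14345922 0.15      ]
base []
yaw 0.28198345174635353 0.017
2.0 [0.49523179 0.14294658 0.25001163] [ 2.77987521e-01  1.80456794e-01  1.86310647e+00  1.95937107e-04
  1.09789997e+00 -5.32570277e-03] [ 0.22220618  0.2501623  -0.69150484] [-0.01352953  0.03148432 -0.03954917]
proj [248.09453708 191.50061458]
```

View pics/w1.png

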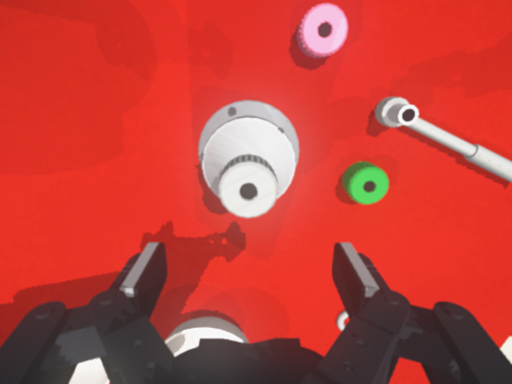

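The wrist view shows the nut hole at (248,190). The prediction was (248,191.5), so the position is confirmed. Next I descend, take a light grip and test the thread.

```bash
python3 - <<'E'
from h import *
from workcell import bot,hand,get_obs
o=get_obs();p=o["position"]
bot.servo_line([p[0],p[1],.165],velocity=.15)
bot.servo_line([p[0],p[1],.137],velocity=.08)
def s(t):
    o=get_obs();print(t,round(o["time_s"],2),o["position"].round(4),"w",round(o["gripper_width"],4),"F",o["wrist_force"].round(2),"T",o["ft_torque"].round(3),"q6",round(o["joint_pos"][5],3),"yaw",round(jaw(o["orientation"]),3),flush=True);return o
s("down");hand.move_gripper(.04,20);o=s("grip")
q0=np.array(o["joint_pos"])
for k in range(1,6):
    q=q0.copy();q[5]+=.05*k;bot.goto_joints(q);o=s(f"+{.05*k:.2f}")
    if abs(o["ft_torque"][2])>.35:break
E
```

```text
down 3.27 [0.4952 0.143  0.137 ] w 0.0853 F [ 0.45 -0.16  0.77] T [-0.029 -0.014 -0.028] q6 -0.004 yaw 0.282
grip 3.68 [0.4955 0.1431 0.1375] w 0.0495 F [-0.8  -0.23  5.06] T [-0.023  0.192  0.052] q6 -0.004 yaw 0.282
+0.05 3.93 [0.4954 0.1433 0.1376] w 0.0495 F [-1.64  1.65  3.12] T [ 0.278  0.269 -0.037] q6 0.045 yaw 0.233
+0.10 4.18 [0.4954 0.1433 0.1376] w 0.0495 F [-1.81  3.06  3.01] T [ 0.405  0.296 -0.007] q6 0.094 yaw 0.184
+0.15 4.43 [0.4954 0.1432 0.1376] w 0.0493 F [-1.96  3.03  2.38] T [0.453 0.341 0.1  ] q6 0.144 yaw 0.134
+0.20 4.68 [0.4955 0.1432 0.1376] w 0.0495 F [-3.11  4.32  3.73] T [0.593 0.404 0.237] q6 0.194 yaw 0.085
+0.25 4.93 [0.4955 0.1428 0.1375] w 0.0495 F [-2.68 -0.04  4.12] T [0.018 0.409 0.353] q6 0.244 yaw 0.035
```

Torque rises past the 0.12 N m rub and reaches 0.35, so clockwise looks like tightening. I'll try counter-clockwise and compare.

```bash
python3 - <<'E'
from h import *
from workcell import bot,hand,get_obs
q0=np.array(get_obs()["joint_pos"])
for k in [.1,.2,.3,.4,.5,.6,.7,.8]:
    q=q0.copy();q[5]-=k;bot.goto_joints(q);o=get_obs()
    print(-k,round(o["time_s"],2),o["position"].round(4),"F",o["wrist_force"].round(2),"T",o["ft_torque"].round(3),"yaw",round(jaw(o["orientation"]),3),flush=True)
    if o["ft_torque"][2]<-.35:break
E
```

```text
-0.1 5.18 [0.4957 0.1426 0.1375] F [ 0.36 -1.02  1.65] T [-0.05   0.118  0.089] yaw 0.133
-0.2 5.43 [0.4956 0.1428 0.1375] F [-1.42  0.86  2.74] T [ 0.105  0.212 -0.01 ] yaw 0.231
-0.3 5.68 [0.4955 0.1428 0.1375] F [-0.44  0.62  3.1 ] T [0.12  0.26  0.013] yaw 0.33
-0.4 5.93 [0.4954 0.1428 0.1375] F [-2.32  1.18  3.05] T [ 0.227  0.329 -0.007] yaw 0.429
-0.5 6.18 [0.4954 0.1428 0.1375] F [-2.46  1.09  3.85] T [0.201 0.391 0.026] yaw 0.529
-0.6 6.43 [0.4953 0.1427 0.1374] F [-1.85  1.11  3.42] T [ 0.251  0.462 -0.021] yaw 0.629
-0.7 6.68 [0.4953 0.1427 0.1375] F [-3.48  0.68  4.95] T [0.198 0.568 0.043] yaw 0.729
-0.8 6.93 [0.4953 0.1427 0.1375] F [-4.36  1.26  5.12] T [0.212 0.697 0.022] yaw 0.83
```

Counter-clockwise turns freely, so the thread is right-handed. I continue in one grip, climbing about 1 mm/rad.

```bash
python3 - <<'E'
from h import *
from workcell import bot,hand,get_obs,kinematics
o=get_obs();p=o["position"].copy();q0=np.array(o["joint_pos"]);qn=o["orientation"]
qs=[]
for k in range(1,5):
    q=np.array(kinematics.solve_ik([p[0],p[1],p[2]+.0005+.0006*k],qn));q[5]=q0[5]-.55*k;qs.append(q)
for q in qs:
    bot.goto_joints(q);o=get_obs()
    print(round(o["time_s"],2),o["position"].round(4),"w",round(o["gripper_width"],4),"F",o["wrist_force"].round(2),"T",o["ft_torque"].round(3),"q6",round(o["joint_pos"][5],3),flush=True)
    if abs(o["ft_torque"][2])>.35:break
E
```

```text
7.52 [0.495  0.1424 0.1381] w 0.0494 F [-1.18 -0.43 -3.05] T [-0.088  0.29  -0.004] q6 -1.097
8.11 [0.4953 0.1425 0.139 ] w 0.0492 F [-0.57 -1.92 -2.06] T [-0.167  0.233 -0.05 ] q6 -1.647
8.7 [0.4956 0.1427 0.1399] w 0.0488 F [-0.01 -0.79 -2.21] T [-0.127  0.089 -0.045] q6 -2.197
9.29 [0.4954 0.1429 0.1405] w 0.0494 F [-0.49  3.02 -3.12] T [ 0.357  0.105 -0.047] q6 -2.747
```

```bash
python3 - <<'E'
from h import *
from workcell import bot,hand,get_obs,vision
p=get_obs()["position"].copy()
def s():
    o=get_obs();print(round(o["time_s"],2),o["position"].round(4),"w",round(o["gripper_width"],4),"F",o["wrist_force"].round(2),"T",o["ft_torque"].round(3),flush=True);return o
for dz in(.002,.004,.006):
    bot.servo_line([p[0],p[1],p[2]+dz],velocity=.02);o=s()
    if o["wrist_force"][2]<-7:break
else:
    hand.move_gripper(.04,40);s()
    bot.servo_line([p[0],p[1],.25],velocity=.1);s()
r=vision.read_camera("scene");cv2.imwrite("pics/s2.png",cv2.resize(r["frame"][60:240,170:350],None,fx=3,fy=3)[:,:,::-1])
E
```

```text
9.55 [0.4955 0.143  0.1427] w 0.0495 F [-1.08  2.19 -1.35] T [ 0.357  0.234 -0.087]
9.8 [0.4955 0.143  0.1446] w 0.0494 F [-1.08  2.32 -1.84] T [ 0.381  0.218 -0.077]
10.05 [0.4955 0.143  0.1466] w 0.0492 F [-1.76  2.64 -1.89] T [ 0.371  0.248 -0.003]
10.27 [0.4954 0.143  0.1465] w 0.0485 F [-0.35  3.29 -1.89] T [0.427 0.175 0.001]
11.45 [0.495  0.1428 0.2493] w 0.0488 F [-0.81 -1.06 -2.67] T [ 0.035  0.006 -0.012]
```

View pics/s2.png

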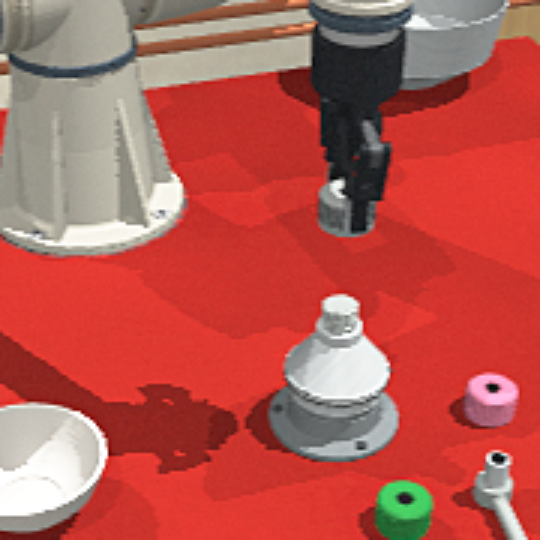

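The nut is off and held, and the bare spindle is visible. Now I carry it to the large bowl.

```bash
python3 - <<'E'
from h import *
from workcell import bot,hand,get_obs,vision
x,y=.5194,-.1693
Q=down(np.arctan2(y,x)+2.2)
bot.reach([x,y,.25],Q)
bot.servo_line([x,y,.125],velocity=.1);bot.servo_line([x,y,.107],velocity=.04);bot.dwell(.5)
o=get_obs();print(round(o["time_s"],2),o["position"].round(4),"w",o["gripper_width"],"F",o["wrist_force"].round(2),"T",o["ft_torque"].round(3),o["joint_pos"].round(2),Ro.from_quat(o["orientation"]).as_matrix()[:,1].round(4))
a=vision.read_camera("scene")["frame"];b=vision.read_camera("top")["frame"]
cv2.imwrite("pics/f1.png",np.hstack([cv2.resize(a[110:260,110:240],(390,450)),cv2.resize(b[140:290,265:395],(390,450))])[:,:,::-1])
cv2.imwrite("pics/f2.png",b[:,:,::-1])
E
```

```text
15.19 [ 0.5194 -0.1693  0.1071] w 0.049132039419951486 F [-0.16 -0.02 -1.85] T [-0.025 -0.016  0.009] [-0.32  0.41  1.92  0.    0.81 -2.2 ] [ 1.e-04 -0.e+00 -1.e+00]
```

View pics/f1.png

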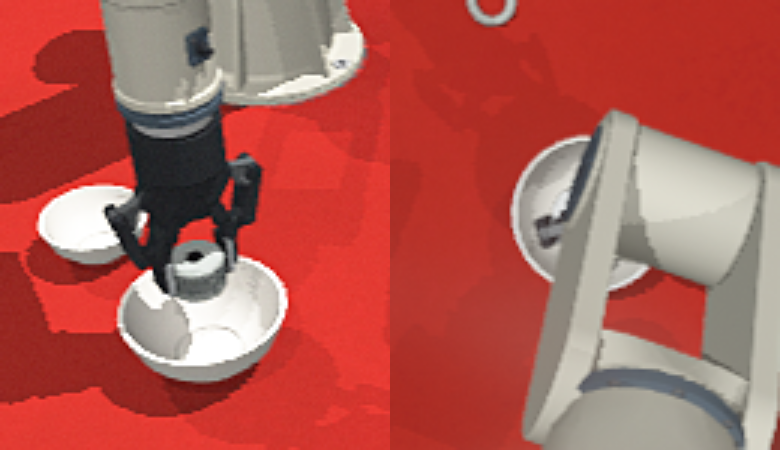

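The nut hangs over the large bowl: scene crop (197,270), with the rim centre at about (203,315). It is free of contact. One enlarged look for levelness.

```bash
python3 - <<'E'
from h import *
from workcell import vision
a=vision.read_camera("scene");w=vision.read_camera("wrist")["frame"]
print(proj(a,[.5194,-.1693,.120]),proj(a,[.5194,-.1693,.088]),proj(a,[.5194,-.1693,.062]))
cv2.imwrite("pics/f3.png",np.hstack([cv2.resize(a["frame"][180:230,150:205],(396,360),interpolation=cv2.INTER_CUBIC),cv2.resize(w,(400,360))])[:,:,::-1])
E
```

```text
[174.01329967 195.00885005] [175.45841072 204.29260712] [176.59205477 211.57542183]
```

View pics/f3.png

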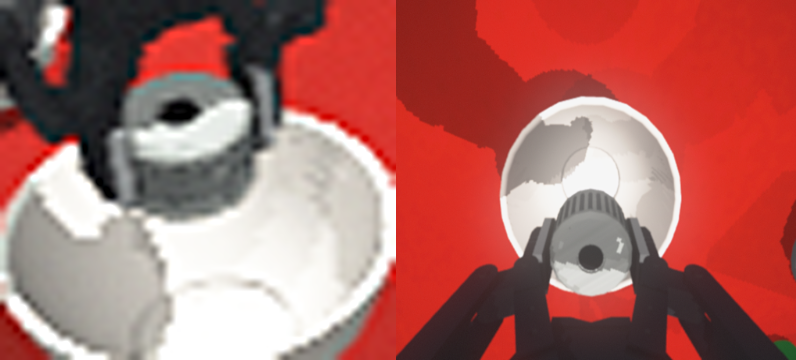

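The nut sits level and its hole is at (175,195), against (174,195) predicted. I'm handing in.

```bash
python3 -c "
from workcell import hand_in
hand_in()"
```

```text
the job is handed in; nothing more can be done
```

The drum nut is off and held level, open side down, about 25 mm above the rim of the larger white bowl. I have handed the job in; the robot clock read about 15 s of the 51 s allowed.

- **Thread:** Clockwise came up hard, reaching 0.35 N m by 0.25 rad. Counter-clockwise ran freely, so the thread is right-handed. I turned it about 3 rad in one grip with the arm climbing along, then lifted it off with no resistance.
- **Holding the nut:** The last checks showed the wrist carrying only about 1.9 N of downward load and almost no sideways force. The gripper opening was 49 mm. The nut's hole was within about 1 pixel of where a level nut over the bowl should put it.
- **Other things on the bench:** I saw no contact with the bowl, and nothing seen in the last close-ups looked moved. I did not measure the other things on the bench again.
- **Disagreements:** None that mattered. The top and scene cameras put the nut 3 mm apart, and the wrist camera confirmed their average. For the bowl I used the top view, because the scene outline was thrown off by the bowl's side.

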